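A fresh dish for the balance

TASK

Two spring-loaded dispensers hold stacks of plain metal sample dishes, one wide and one narrow. Take just the top dish off the stack of wide dishes, so that the spring lifts the next one into its place, and set it down gently, flat in the middle of the round pan of the bench balance, without letting it drop. Leave the next wide dish sitting level at the top of its dispenser.

Things in the scene. Friction and masses are not known exactly. Their poses are not given: they have to be found in the camera images.
- wide_top_center (a point): Centre (half-way up) of the top dish in the dispenser of wide dishes: a closed aluminium disc, 52 mm diameter, 20 mm high (lowest 4 mm a dark foot, 47 mm wide), about 120 g; z up. It lies loose on the next dish; its side stands about 16 mm above the posts: grip it there from above, at any yaw. Not the like dish lying on the table; narrow dishes are 34 mm wide.
- wide_next_center (a point): Centre (half-way up) of the next wide dish, same size, right under the top one, so 20 mm below it at the start; z up. A third lies under it. They rest on a soft spring-loaded lift (59 N/m; yields up to 10 mm when pressed): when the top dish is taken off, the rest rises about 20 mm within a second.
- wide_mouth (a point): Fixed point on the wide dispenser's vertical axis, 100 mm above the table, where the top dish's centre stands (give or take 6 mm in height). z up. Dispenser: fixed, round white base 96 mm wide, 40 mm high, four upright steel posts 7 mm thick, ending 94 mm above the table, centred 31.5 mm from the axis at 45 degrees to this point's x and y. The other dispenser is alike but narrower between its posts.
- pan_center (a point): Centre of the top face of the bench balance's round flat steel pan, 100 mm in diameter, 70 mm above the table; z up. The balance is a white box 200 x 150 mm, 56 mm high, fixed to the table; its pan does not move. x points away from its display.

How it is judged:
By the outcome, as a careful person would: the job done as asked, in the order asked, and still so for the second after the job is handed in, with the robot touching nothing.
It also fails if it takes over 40 s, if anything falls off the work surface, if the arm or the gripper's body presses on something with over 40 N, if the wrist force passes 120 N, or if a joint passes its speed limit or range.

ROBOT

A 6-joint arm with a two-finger parallel gripper is mounted at the origin on the work surface. World frame = base frame: x ahead of the robot, y to its left, z up, the work surface at z = 0. Lengths are in m, angles in rad, forces in N, time in s.
With the tool pointing down it reaches from about 0.325 to 0.875 m from the base axis. Payload 4.4 kg.
Tool frame: the origin (TCP) lies on the centre line of the jaws, within the pads' length; the fingertips stand 14 mm ahead of it and the grasp point (between the pads) lies 5 mm behind it; z points along the fingers, x is the direction in which the jaws open and shut, and the axes are right-handed (so a half turn about z gives the same grasp; the last joint's range is limited). The gripper opens to 85 mm and grips with 20 to 120 N. Pads are 22 mm wide; open, the fingers measure 114 mm over their backs; the gripper's body (76 mm by 85 mm) begins 54 mm behind the grasp point. The pads swing forward as they close: fully open they stand 13 mm farther back than shut.
Start: joints at [-1.345, 0.207, 1.542, -0, 1.393, -0.15], TCP at [0.211, -0.535, 0.245] pointing down, gripper open.
Joint ranges: [-2.73, 2.73], [-0.86, 2.22], [0.23, 2.46], [-1.11, 4.25], [0.08, 2.63], [-2.82, 2.82]. Speed limits (rad/s): [2.79, 2.79, 3.14, 3.14, 3.14, 3.14].

INTERFACE

Orientations are given as a unit quaternion [x, y, z, w].
In Python, from cell import readout, cams, ticket gives the robot as it stands.
- The arm moves only by the shell command python3 -m handwheel 'ROWS' [FORCE]. ROWS is JSON, a list of rows, each an object with "rotation": the turn, a rotation vector about the tool's x, y, z in degrees, a list of three; "linear": the shift along the tool's x, y, z in m, a list of three; "gripper": the gripper command: -1 is fully open, 1 is shut, values between are in proportion. A call has 1 to 20 rows; each row is the pose to reach, as a shift and turn from the pose commanded when the call began, along the tool's axes at that moment; what a row does not reach only later rows make up. A row lasts 1/12 s, in which the tool goes at most 41.7 mm and 7.16 degrees, less where a joint would pass 70% of its speed; a pose out of reach is approached as far as the arm can. A call with a gripper value outside its range is refused whole. The fingers move at their own pace and stop on an object; FORCE is the grip in N (left out, the last holds). Time passes only in rows, so rows that repeat a pose let the fingers close. It gives the time, the measured TCP pose, the force and the opening at its end, in the units of the state.
- readout.sense(): the state, without advancing time (a new reading comes with each control period).
- cams.capture(name): name is "scene" or "side" or "wrist"; returns the picture (400x640x3 uint8, blue, green, red); there is no depth.
- cams.get_calibration(name): a dict with "vertical_fov" (degrees; the focal length in pixels is half the picture's height over the tangent of half this angle, whatever the lens; pixels are square), "cx", "cy" (the principal point, pixels), "T" (4x4, takes a point from camera to world coordinates). Camera axes: x right, y up, looking along -z (the intrinsics and any distortion apply to the point x, -y, -z); pixel columns grow to the right and rows downward; lengths in m; the calibration is good to about 2 mm. A picture is of the moment at which its call begins: read the wrist's pose just before it. get_calibration takes no time and is no camera call; for the wrist camera it gives the pose at the moment of the call.
- ticket.hand_in(): hands the job in, once; it reports no verdict.
The state is a dict: "t": time; "q": joint angles; "joint_velocities": joint speeds; "joint_efforts": joint torques, N m; "tcp_pos": TCP position; "ee_rot": TCP orientation; "force": force on the tool from outside, world axes, zero at the start; "wrist_torque": the same for the moment, N m; "finger_gap": opening from 0.0 (shut) to 1.0 (fully open).
Only numpy, scipy, OpenCV 4.12 (cv2) and the standard library are available. Lean on these libraries where they do the work, as an engineer would, in place of code of your own. Each camera call takes 0.05 s, during which the arm holds its last target.

## Working session

There is one attempt and no reset: what is moved stays moved. The work goes in short steps, Python scripts to look and compute and a shell command to move; the robot and the scene stay as the last step left them, time stands still between calls to the robot, and variables do not carry over. Pictures are saved under pics/ and viewed, and the job is handed in when it is done.

```bash
mkdir -p pics; ls; python3 - <<'E'
from cell import readout,cams
import cv2
print(readout.sense())
for n in ("scene","side","wrist"):
    c=cams.get_calibration(n); print(n,c)
    cv2.imwrite(f"pics/{n}0.png",cams.capture(n))
E
```

```text
pics
{'t': 0.0, 'q': array([-1.34548330e+00,  2.07440270e-01,  1.54299153e+00, -1.27652890e-05,
        1.39351049e+00, -1.50474810e-01]), 'joint_velocities': array([-0.00053503, -0.00019061,  0.00085045, -0.00069599,  0.0003153 ,
        0.00144854]), 'joint_efforts': array([ 1.31954173e-03, -3.83030391e+01, -2.91597998e+01,  1.14586619e-04,
        1.06046215e-02,  6.67161313e-07]), 'tcp_pos': array([ 0.210859  , -0.53414071,  0.24409641]), 'ee_rot': array([ 8.26742318e-01, -5.62579558e-01, -8.65490993e-04, -7.94458858e-04]), 'force': array([ 0.54475529, -0.34695775,  0.0030716 ]), 'wrist_torque': array([-0.0159912 ,  0.00366185,  0.03412593]), 'finger_gap': 0.9986870524126913}
scene {'vertical_fov': 57.715874166568845, 'cx': 316.54547172735295, 'cy': 197.55971767520813, 'T': array([[-0.25618969, -0.72462616,  0.6397529 ,  1.05489841],
       [ 0.96658056, -0.19849614,  0.16223839,  0.142554  ],
       [ 0.0094263 ,  0.65993652,  0.75126223,  0.76244233],
       [ 0.        ,  0.        ,  0.        ,  1.        ]])}
side {'vertical_fov': 55.654819766979045, 'cx': 318.527315811989, 'cy': 195.87952767165015, 'T': array([[ 0.97625179,  0.12104244, -0.17966962,  0.35403342],
       [-0.21625336,  0.49502706, -0.84153591, -0.62414554],
       [-0.01292024,  0.8604051 ,  0.50944689,  0.49533211],
       [ 0.        ,  0.        ,  0.        ,  1.        ]])}
wrist {'vertical_fov': 64.24547541871519, 'cx': 315.5209728588336, 'cy': 195.89150331533244, 'T': array([[ 0.36691467,  0.88890177,  0.27427591,  0.28119499],
       [-0.93025298,  0.35115409,  0.10639641, -0.50667018],
       [-0.00173715, -0.29418439,  0.9557471 ,  0.3720606 ],
       [ 0.        ,  0.        ,  0.        ,  1.        ]])}
```

View pics/scene0.png

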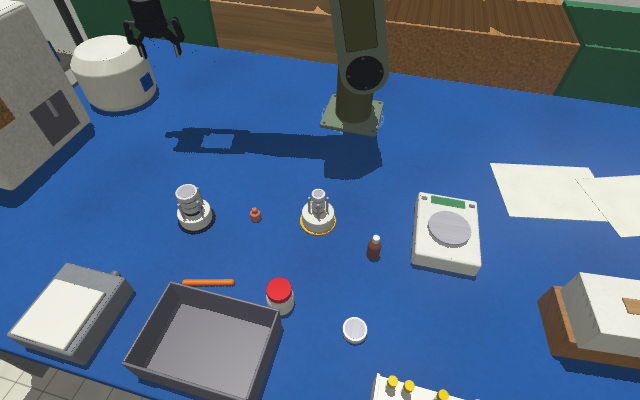

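View pics/side0.png

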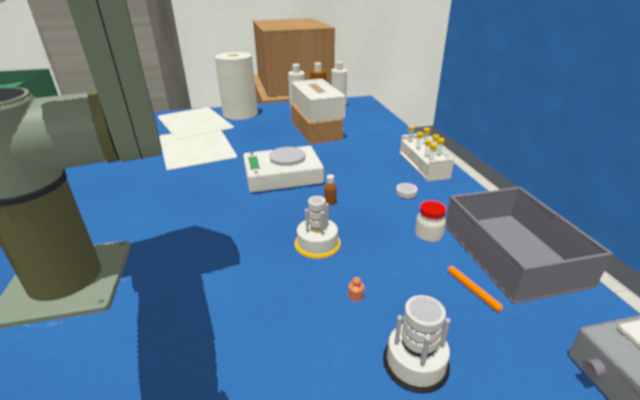

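View pics/wrist0.png

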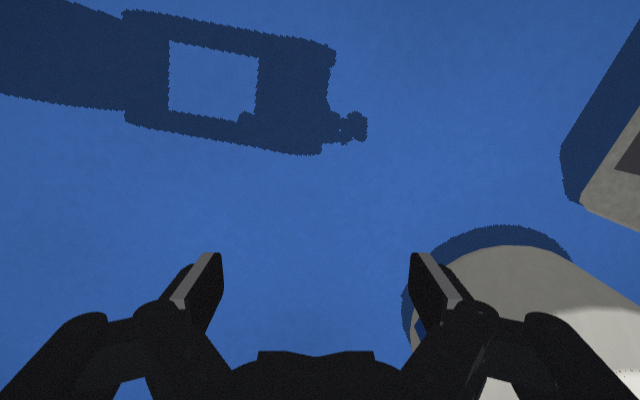

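The wide dispenser is at scene (190,200) / side (425,330), the narrow one at scene (318,208), and the balance pan at scene (449,229) / side (288,156). Next I'll zoom and measure.

```bash
cat > h.py <<'E'
import numpy as np,cv2
from cell import readout,cams
def ray(c,u,v):
    f=200/np.tan(np.radians(c["vertical_fov"])/2)
    d=np.array([(u-c["cx"])/f,-(v-c["cy"])/f,-1.]);T=np.array(c["T"])
    return T[:3,3],T[:3,:3]@d
def onz(c,u,v,z):
    o,d=ray(c,u,v); return o+d*(z-o[2])/d[2]
def proj(c,p):
    f=200/np.tan(np.radians(c["vertical_fov"])/2);T=np.array(c["T"])
    x=T[:3,:3].T@(np.array(p)-T[:3,3]); return np.array([c["cx"]+f*x[0]/-x[2],c["cy"]-f*x[1]/-x[2]])
def tri(c1,p1,c2,p2):
    o1,d1=ray(c1,*p1);o2,d2=ray(c2,*p2)
    s=np.linalg.lstsq(np.c_[d1,-d2],o2-o1,rcond=None)[0]
    a=o1+s[0]*d1;b=o2+s[1]*d2
    return (a+b)/2,np.linalg.norm(a-b)
E
python3 - <<'E'
import cv2,numpy as np
a=cv2.imread("pics/scene0.png");b=cv2.imread("pics/side0.png")
def crop(i,x,y,w,h,s=5): return cv2.resize(i[y:y+h,x:x+w],(w*s,h*s),interpolation=cv2.INTER_CUBIC)
r1=np.hstack([crop(a,160,170,70,60),crop(a,405,185,80,60)])
r2=np.hstack([crop(b,390,285,70,60),crop(b,240,130,80,60)])
cv2.imwrite("pics/z0.png",np.vstack([r1,r2]))
E
```

```text
(no output)
```

View pics/z0.png

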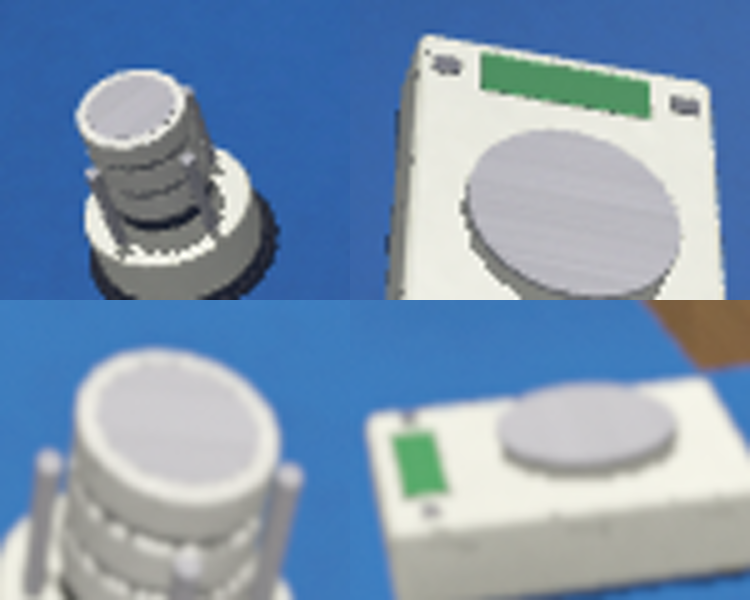

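```bash
python3 - <<'E'
from h import *
a=cams.get_calibration("scene");b=cams.get_calibration("side")
np.set_printoptions(precision=4,suppress=True)
print("top",tri(a,(186.2,192),b,(425.5,310.2)),onz(a,186.2,192,.11),onz(b,425.5,310.2,.11))
print("pan",tri(a,(449.8,227.6),b,(287.5,154.6)),onz(a,449.8,227.6,.07),onz(b,287.5,154.6,.07))
top=onz(b,425.5,310.2,.11)
for u,v in ((49,458),(290,475),(187,556)):
    p=onz(b,390+u/5,285+(v-300)/5,.094); d=p-top; print("post side",p,np.hypot(d[0],d[1]),np.degrees(np.arctan2(d[1],d[0])))
top=onz(a,186.2,192,.11)
for u,v in ((93,174),(187,157),(189,95)):
    p=onz(a,160+u/5,170+v/5,.094); d=p-top; print("post scene",p,np.hypot(d[0],d[1]),np.degrees(np.arctan2(d[1],d[0])))
s=readout.sense();from scipy.spatial.transform import Rotation as R
print(R.from_quat(s["ee_rot"]).as_matrix())
# balance display green direction
for n,c,im in (("scene",a,cv2.imread("pics/scene0.png")),("side",b,cv2.imread("pics/side0.png"))):
    h=cv2.cvtColor(im,cv2.COLOR_BGR2HSV); m=cv2.inRange(h,(50,80,60),(75,255,255)); m[:, :230]=0; m[:130]=0
    mm=cv2.moments(m,True); print(n,onz(c,mm["m10"]/mm["m00"],mm["m01"]/mm["m00"],.057))
E
```

```text
top (array([ 0.5638, -0.3078,  0.1081]), np.float64(0.00015228740388985873)) [ 0.5652 -0.3065  0.11  ] [ 0.5629 -0.3094  0.11  ]
pan (array([0.4707, 0.3237, 0.0656]), np.float64(0.001584836748316288)) [0.4734 0.323  0.07  ] [0.4699 0.3126 0.07  ]
post side [ 0.5329 -0.2988  0.094 ] 0.031764186109557904 160.51720062770553
post side [ 0.5929 -0.3188  0.094 ] 0.031460619045973255 -17.2893741774351
post side [ 0.5544 -0.3366  0.094 ] 0.0284162615756715 -107.25664275784938
post scene [ 0.5954 -0.315   0.094 ] 0.031402540692682654 -15.65767924955994
post scene [ 0.5738 -0.2766  0.094 ] 0.031057996678983422 73.92528762683266
post scene [ 0.5364 -0.2946  0.094 ] 0.031101861208469077 157.56112418470238
[[ 0.367  -0.9302 -0.0004]
 [-0.9302 -0.367   0.0018]
 [-0.0018 -0.0003 -1.    ]]
scene [0.3786 0.3196 0.057 ]
side [0.3771 0.3138 0.057 ]
```

```bash
python3 - <<'E'
from h import *
np.set_printoptions(precision=3,suppress=True)
a=cams.get_calibration("scene");w=cams.get_calibration("wrist")
for p in((575,195),(562,150),(620,45)): print("wrist",onz(w,*p,0))
for p in((90,125),(8,190),(155,90),(75,88)): print("scene",onz(a,*p,0))
E
```

```text
wrist [ 0.292 -0.842  0.   ]
wrist [ 0.333 -0.796  0.   ]
wrist [ 0.45  -0.788  0.   ]
scene [ 0.293 -0.839  0.   ]
scene [ 0.608 -0.868  0.   ]
scene [ 0.047 -0.744  0.   ]
scene [ 0.115 -1.039  0.   ]
```

```bash
python3 -m handwheel '[{"rotation":[0,0,-6.5],"linear":[-0.0806,-0.4113,0],"gripper":-1},{"rotation":[0,0,-6.5],"linear":[-0.0806,-0.4113,0],"gripper":-1},{"rotation":[0,0,-6.5],"linear":[-0.0806,-0.4113,0],"gripper":-1},{"rotation":[0,0,-6.5],"linear":[-0.0806,-0.4113,0],"gripper":-1},{"rotation":[0,0,-6.5],"linear":[-0.0806,-0.4113,0],"gripper":-1},{"rotation":[0,0,-6.5],"linear":[-0.0806,-0.4113,0],"gripper":-1},{"rotation":[0,0,-6.5],"linear":[-0.0806,-0.4113,0],"gripper":-1},{"rotation":[0,0,-6.5],"linear":[-0.0806,-0.4113,0],"gripper":-1},{"rotation":[0,0,-6.5],"linear":[-0.0806,-0.4113,0],"gripper":-1},{"rotation":[0,0,-6.5],"linear":[-0.0806,-0.4113,0],"gripper":-1},{"rotation":[0,0,-6.5],"linear":[-0.0806,-0.4113,0],"gripper":-1},{"rotation":[0,0,-6.5],"linear":[-0.0806,-0.4113,0],"gripper":-1},{"rotation":[0,0,-6.5],"linear":[-0.0806,-0.4113,0],"gripper":-1},{"rotation":[0,0,-6.5],"linear":[-0.0806,-0.4113,0],"gripper":-1},{"rotation":[0,0,-6.5],"linear":[-0.0806,-0.4113,0],"gripper":-1}]' 30
python3 - <<'E'
from h import *
from scipy.spatial.transform import Rotation as R
s=readout.sense();print(s["t"],s["tcp_pos"],R.from_quat(s["ee_rot"]).as_matrix(),s["force"])
im=cams.capture("wrist");cv2.imwrite("pics/w1.png",im)
E
```

```text
t: 1.4
tcp_pos: [0.5628, -0.3101, 0.2452]
ee_rot: [0.857, -0.516, -0.0, 0.0]
force: [0.9, -0.6, 0.6]
finger_gap: 1.0
1.4 [ 0.56275014 -0.310133    0.24518807] [[ 4.67980438e-01 -8.83738622e-01 -5.97714719e-04]
 [-8.83738775e-01 -4.67980530e-01  1.64373904e-05]
 [-2.94245208e-04  5.20531297e-04 -9.99999821e-01]] [ 0.91291094 -0.60836273  0.59087127]
```

View pics/w1.png

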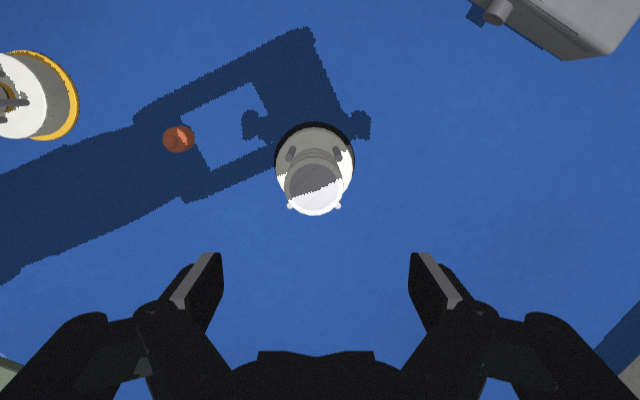

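The wide stack sits at (315,188), with its posts at about (291,154), (337,154), (291,207), (339,207). They form a square with the jaw axis, so the jaws pass between them. Next I'll measure its centre precisely.

```bash
python3 - <<'E'
import cv2
i=cv2.imread("pics/w1.png")[110:230,255:375]
cv2.imwrite("pics/w1z.png",cv2.resize(i,None,fx=5,fy=5,interpolation=cv2.INTER_CUBIC))
E
```

```text
(no output)
```

View pics/w1z.png

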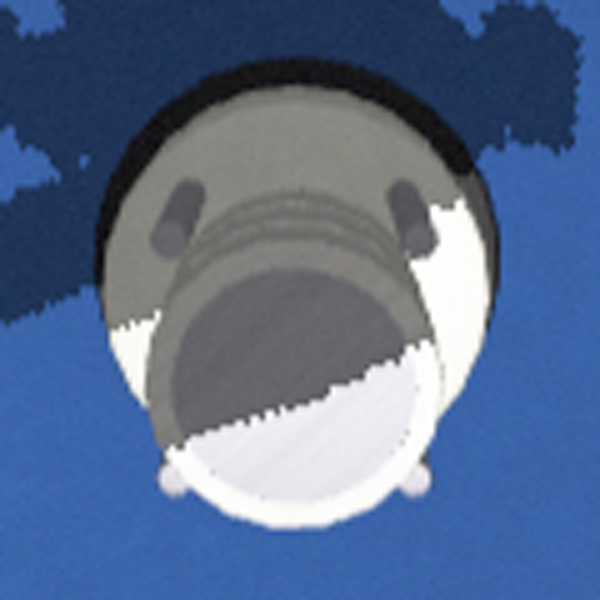

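```bash
python3 - <<'E'
from h import *
from scipy.spatial.transform import Rotation as R
np.set_printoptions(precision=4,suppress=True)
w=cams.get_calibration("wrist");s=readout.sense()
a=cams.get_calibration("scene");b=cams.get_calibration("side")
c=onz(w,313.8,186.9,.11);print("top",c)
P=[onz(w,255+u/5,110+v/5,.094) for u,v in((170,238),(421,240),(415,480),(174,478))]
print(np.array(P),np.mean(P,0)); 
print("diam",np.linalg.norm(onz(w,255+146/5,187,.11)-onz(w,255+441/5,187,.11)))
print("tri w-scene",tri(w,(313.8,186.9),a,(186.2,192)),"w-side",tri(w,(313.8,186.9),b,(425.5,310.2)))
M=R.from_quat(s["ee_rot"]).as_matrix(); print("tool delta",M.T@(c-s["tcp_pos"]))
x=P[1]-P[0];y=P[1]-P[2];print("yaw tool x",np.degrees(np.arctan2(M[1,0],M[0,0])),"posts",[np.degrees(np.arctan2(d[1],d[0])) for d in (x,y)])
E
```

```text
top [ 0.5643 -0.3077  0.11  ]
[[ 0.5739 -0.2778  0.094 ]
 [ 0.5943 -0.3172  0.094 ]
 [ 0.5546 -0.3381  0.094 ]
 [ 0.5341 -0.2985  0.094 ]] [ 0.5642 -0.3079  0.094 ]
diam 0.05056588733303785
tri w-scene (array([ 0.5637, -0.3079,  0.108 ]), np.float64(0.00019893605771692242)) w-side (array([ 0.5639, -0.308 ,  0.1082]), np.float64(4.341733413416445e-05))
tool delta [-0.0014 -0.0025  0.1353]
yaw tool x -62.10222267851927 posts [np.float64(-62.57555863842457), np.float64(27.725888246504816)]
```

```bash
python3 -m handwheel '[{"rotation":[0,0,0],"linear":[-0.0014,-0.0021,0.04],"gripper":-0.5},{"rotation":[0,0,0],"linear":[-0.0014,-0.0021,0.07],"gripper":-0.5},{"rotation":[0,0,0],"linear":[-0.0014,-0.0021,0.09],"gripper":-0.5},{"rotation":[0,0,0],"linear":[-0.0014,-0.0021,0.1],"gripper":-0.5},{"rotation":[0,0,0],"linear":[-0.0014,-0.0021,0.1],"gripper":-0.5},{"rotation":[0,0,0],"linear":[-0.0014,-0.0021,0.1],"gripper":-0.5}]' 30
python3 - <<'E'
from h import *
s=readout.sense();print(s["t"],s["tcp_pos"],s["ee_rot"],s["finger_gap"])
ims=[cams.capture(n) for n in("wrist","scene","side")]
for n,i in zip("abc",ims): cv2.imwrite(f"pics/d1{n}.png",i)
def crop(i,x,y,w,h,s): return cv2.resize(i[y:y+h,x:x+w],(w*s,h*s),interpolation=cv2.INTER_CUBIC)
cv2.imwrite("pics/d1.png",np.hstack([crop(ims[1],150,140,80,100,5),crop(ims[2],380,240,80,100,5)]))
E
```

```text
t: 1.95
tcp_pos: [0.565, -0.3075, 0.1457]
ee_rot: [0.857, -0.515, 0.0, 0.0]
force: [1.2, -0.0, 1.4]
finger_gap: 0.752
1.95 [ 0.56497822 -0.30750862  0.1456903 ] [ 8.57022964e-01 -5.15278201e-01  1.15329526e-04  2.85933048e-05] 0.7522078789835452
```

View pics/d1.png

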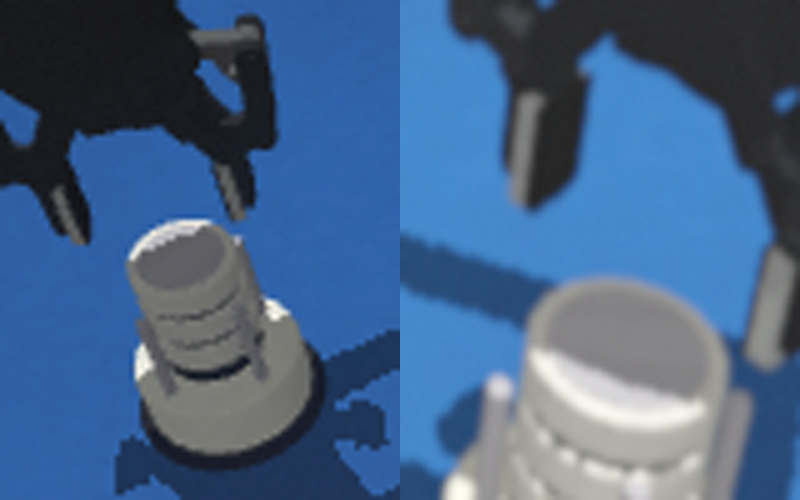

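View pics/d1a.png

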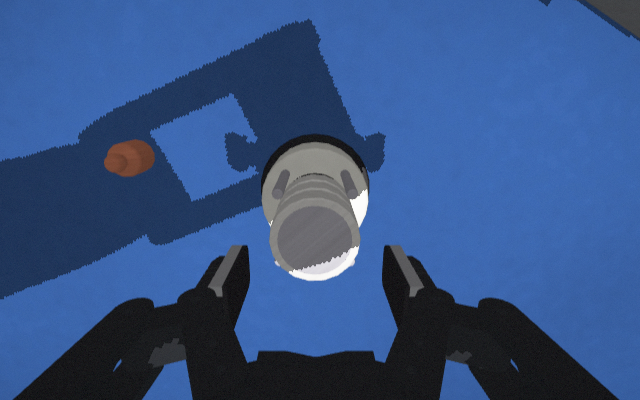

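```bash
python3 - <<'E'
from h import *
np.set_printoptions(precision=4,suppress=True)
from scipy.spatial.transform import Rotation as R
s=readout.sense();M=R.from_quat(s["ee_rot"]).as_matrix();p0=s["tcp_pos"]
a=cams.get_calibration("scene");b=cams.get_calibration("side");w=cams.get_calibration("wrist")
A={"L":(150+78/5,140+242/5),"R":(150+238/5,140+218/5)}
B={"L":(380+118/5,240+205/5),"R":(380+368/5,240+368/5)}
for l,sd in (("L","R"),("R","L")):
    p,e=tri(a,A[l],b,B[sd]);print(p,e,"tool",M.T@(p-p0))
def plane(c,px,X):
    o,d=ray(c,*px);o=M.T@(o-p0);d=M.T@d;return o+d*(X-o[0])/d[0]
print("scene",plane(a,A["L"],.032),plane(a,A["R"],-.032))
print("side",plane(b,B["R"],.032),plane(b,B["L"],-.032))
# dish
c1=(150+185/5,140+255/5);
wd=(314.5,238)
print("wrist top",onz(w,*wd,.11), "tri",tri(w,wd,b,(425.5,310.2)))
print(proj(w,p0+M@[.032,0,.014]),proj(w,p0+M@[.032,-.011,.010]),proj(w,p0+M@[.032,.011,.010]))
E
```

```text
[ 0.583  -0.3419  0.1325] 0.0037568711381246156 tool [0.0376 0.0014 0.0156]
[ 0.5474 -0.2763  0.1325] 0.0068188485770012235 tool [-0.037   0.0021  0.0153]
scene [ 0.032  -0.0223 -0.0068] [-0.032   0.0101  0.0251]
side [ 0.032  -0.0067  0.0251] [-0.032   0.0155  0.0014]
wrist top [ 0.5659 -0.3078  0.11  ] tri (array([ 0.5645, -0.308 ,  0.1077]), np.float64(0.0011503828977818926))
[380.1726 257.3313] [383.2025 240.4853] [380.4189 281.2447]
```

```bash
python3 -m handwheel '[{"rotation":[0,0,0],"linear":[0,0.0009,0.012],"gripper":-0.5},{"rotation":[0,0,0],"linear":[0,0.0009,0.02],"gripper":-0.5},{"rotation":[0,0,0],"linear":[0,0.0009,0.028],"gripper":-0.5},{"rotation":[0,0,0],"linear":[0,0.0009,0.033],"gripper":-0.5},{"rotation":[0,0,0],"linear":[0,0.0009,0.0355],"gripper":-0.5},{"rotation":[0,0,0],"linear":[0,0.0009,0.0355],"gripper":-0.5},{"rotation":[0,0,0],"linear":[0,0.0009,0.0355],"gripper":-0.5}]' 30
python3 - <<'E'
from h import *
s=readout.sense();print(s["t"],s["tcp_pos"],s["force"],s["finger_gap"])
ims=[cams.capture(n) for n in("wrist","scene","side")]
def crop(i,x,y,w,h,s): return cv2.resize(i[y:y+h,x:x+w],(w*s,h*s),interpolation=cv2.INTER_CUBIC)
cv2.imwrite("pics/d2.png",np.hstack([crop(ims[1],150,150,64,80,6),crop(ims[2],390,260,64,80,6)]))
cv2.imwrite("pics/d2w.png",ims[0][150:330,180:440].repeat(3,0).repeat(3,1))
E
```

```text
t: 2.68
tcp_pos: [0.5644, -0.3071, 0.1094]
ee_rot: [0.857, -0.515, -0.0, -0.0]
force: [0.2, 0.6, 0.2]
finger_gap: 0.748
2.6833 [ 0.56440065 -0.30707153  0.1094407 ] [0.15658251 0.5646924  0.21191417] 0.7483550732005755
```

View pics/d2.png

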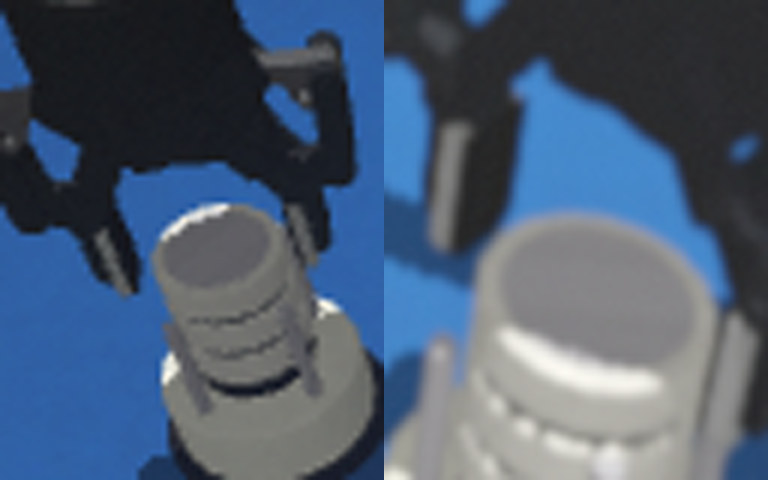

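View pics/d2w.png

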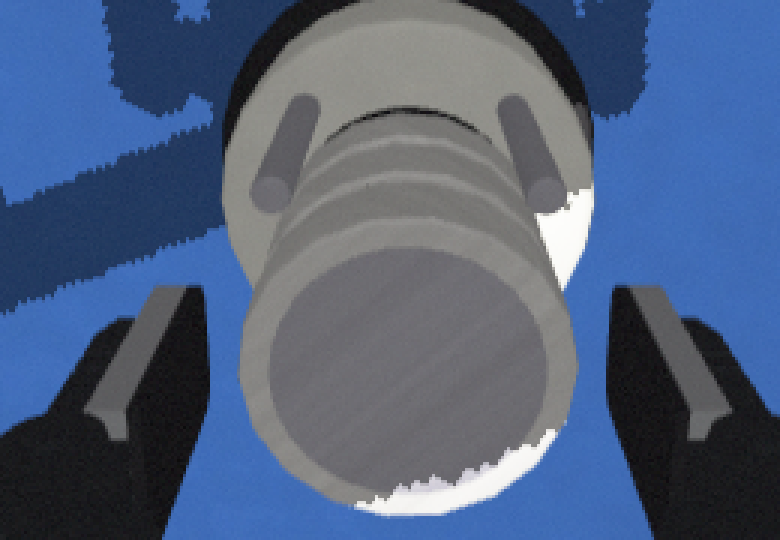

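```bash
python3 - <<'E'
from h import *
np.set_printoptions(precision=4,suppress=True)
from scipy.spatial.transform import Rotation as R
s=readout.sense();M=R.from_quat(s["ee_rot"]).as_matrix();p0=s["tcp_pos"]
a=cams.get_calibration("scene");b=cams.get_calibration("side");w=cams.get_calibration("wrist")
for z in(0,.004,.008,.012,.016):
  print(z,"wrist",proj(w,p0+M@[.032,-.011,z]),proj(w,p0+M@[-.032,-.011,z]),
  "scene+",(proj(a,p0+M@[.032,-.011,z])-[150,150])*6,"scene-",(proj(a,p0+M@[-.032,-.011,z])-[150,150])*6,
  "side-",(proj(b,p0+M@[-.032,.011,z])-[390,260])*6+[384,0],"side+",(proj(b,p0+M@[.032,.011,z])-[390,260])*6+[384,0])
E
```

```text
0 wrist [387.7222 250.1747] [243.3169 250.2242] scene+ [132.2359 283.4502] scene- [297.4376 257.216 ] side- [453.8785 234.996 ] side+ [697.9841 406.749 ]
0.004 wrist [385.8145 246.1561] [245.2161 246.2034] scene+ [135.1353 290.0894] scene- [299.738  263.8683] side- [452.1605 247.6777] side+ [695.0682 419.8198]
0.008 wrist [384.0048 242.3438] [247.0177 242.3892] scene+ [138.0146 296.6827] scene- [302.0228 270.4753] side- [450.456 260.26 ] side+ [692.1772 432.7791]
0.012 wrist [382.2857 238.7225] [248.7291 238.766 ] scene+ [140.8742 303.2307] scene- [304.292  277.0373] side- [448.7647 272.744 ] side+ [689.3107 445.6283]
0.016 wrist [380.6507 235.2781] [250.3568 235.3199] scene+ [143.7141 309.7338] scene- [306.5459 283.5549] side- [447.0866 285.131 ] side+ [686.4684 458.3689]
```

Tips now stand only about 6 mm ahead of the TCP at this opening, at z≈0.103, straddling the top dish at scene crop (215,245). I'll go 6 mm lower and close.

```bash
python3 -m handwheel '[{"rotation":[0,0,0],"linear":[0.0006,0.0008,0.003],"gripper":-0.5},{"rotation":[0,0,0],"linear":[0.0006,0.0008,0.006],"gripper":-0.5},{"rotation":[0,0,0],"linear":[0.0006,0.0008,0.006],"gripper":-0.4},{"rotation":[0,0,0],"linear":[0.0006,0.0008,0.006],"gripper":-0.3},{"rotation":[0,0,0],"linear":[0.0006,0.0008,0.006],"gripper":-0.25},{"rotation":[0,0,0],"linear":[0.0006,0.0008,0.006],"gripper":-0.2},{"rotation":[0,0,0],"linear":[0.0006,0.0008,0.006],"gripper":0},{"rotation":[0,0,0],"linear":[0.0006,0.0008,0.006],"gripper":0.2},{"rotation":[0,0,0],"linear":[0.0006,0.0008,0.006],"gripper":0.2},{"rotation":[0,0,0],"linear":[0.0006,0.0008,0.006],"gripper":0.2},{"rotation":[0,0,0],"linear":[0.0006,0.0008,0.006],"gripper":0.2}]' 35
python3 - <<'E'
from h import *
s=readout.sense();print(s["t"],s["tcp_pos"],s["force"],s["finger_gap"])
ims=[cams.capture(n) for n in("wrist","scene","side")]
def crop(i,x,y,w,h,s): return cv2.resize(i[y:y+h,x:x+w],(w*s,h*s),interpolation=cv2.INTER_CUBIC)
cv2.imwrite("pics/d3.png",np.hstack([crop(ims[1],150,150,64,80,6),crop(ims[2],390,260,64,80,6)]))
cv2.imwrite("pics/d3w.png",ims[0][150:330,180:440].repeat(3,0).repeat(3,1))
E
```

```text
t: 3.75
tcp_pos: [0.564, -0.308, 0.1038]
ee_rot: [0.857, -0.515, -0.0, -0.0]
force: [0.6, 0.8, -0.2]
finger_gap: 0.594
3.75 [ 0.56402506 -0.30803379  0.10379371] [ 0.56067903  0.82434923 -0.15002169] 0.5941682994709964
```

View pics/d3.png

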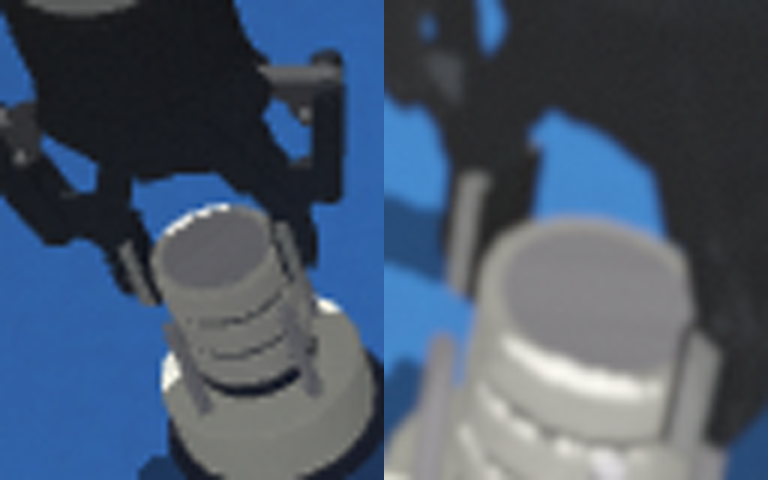

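View pics/d3w.png

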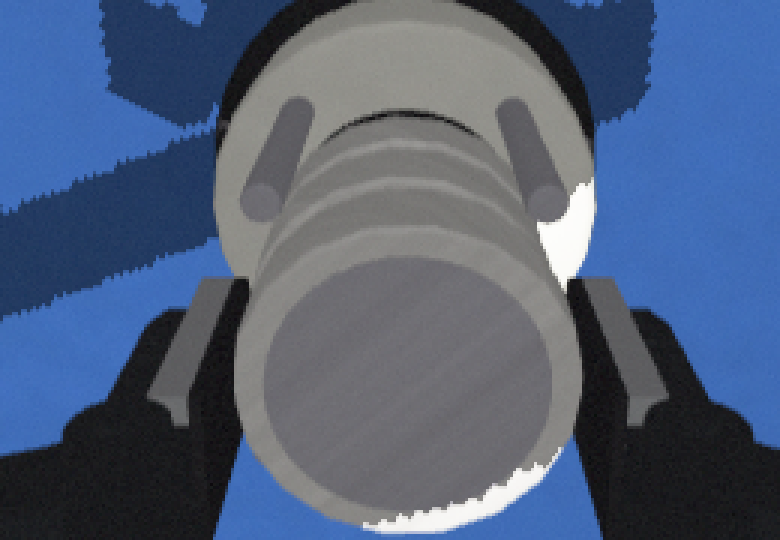

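Gripped (gap 0.594, about 51 mm). The pad tips end above the seam to the next dish. I'll lift slowly.

```bash
python3 -m handwheel '[{"rotation":[0,0,0],"linear":[0,0,-0.001],"gripper":0.2},{"rotation":[0,0,0],"linear":[0,0,-0.003],"gripper":0.2},{"rotation":[0,0,0],"linear":[0,0,-0.006],"gripper":0.2},{"rotation":[0,0,0],"linear":[0,0,-0.01],"gripper":0.2},{"rotation":[0,0,0],"linear":[0,0,-0.016],"gripper":0.2},{"rotation":[0,0,0],"linear":[0,0,-0.024],"gripper":0.2},{"rotation":[0,0,0],"linear":[0,0,-0.034],"gripper":0.2},{"rotation":[0,0,0],"linear":[0,0,-0.046],"gripper":0.2},{"rotation":[0,0,0],"linear":[0,0,-0.06],"gripper":0.2},{"rotation":[0,0,0],"linear":[0,0,-0.075],"gripper":0.2},{"rotation":[0,0,0],"linear":[0,0,-0.09],"gripper":0.2},{"rotation":[0,0,0],"linear":[0,0,-0.1],"gripper":0.2},{"rotation":[0,0,0],"linear":[0,0,-0.1],"gripper":0.2}]'
python3 - <<'E'
from h import *
s=readout.sense();print(s["t"],s["tcp_pos"],s["ee_rot"],s["force"],s["finger_gap"])
ims=[cams.capture(n) for n in("wrist","scene","side")]
def crop(i,x,y,w,h,s): return cv2.resize(i[y:y+h,x:x+w],(w*s,h*s),interpolation=cv2.INTER_CUBIC)
cv2.imwrite("pics/d4.png",np.hstack([crop(ims[1],130,120,80,120,5),crop(ims[2],380,220,80,120,5)]))
cv2.imwrite("pics/d4w.png",ims[0])
E
```

```text
t: 4.98
tcp_pos: [0.5658, -0.3093, 0.2082]
ee_rot: [0.857, -0.515, 0.004, 0.0]
force: [-0.1, -0.2, -1.5]
finger_gap: 0.59
4.9833 [ 0.56580375 -0.30932464  0.20822739] [ 8.57317787e-01 -5.14774641e-01  3.62918109e-03  3.31806653e-04] [-0.133877   -0.1918765  -1.45133956] 0.5903697359679011
```

View pics/d4.png

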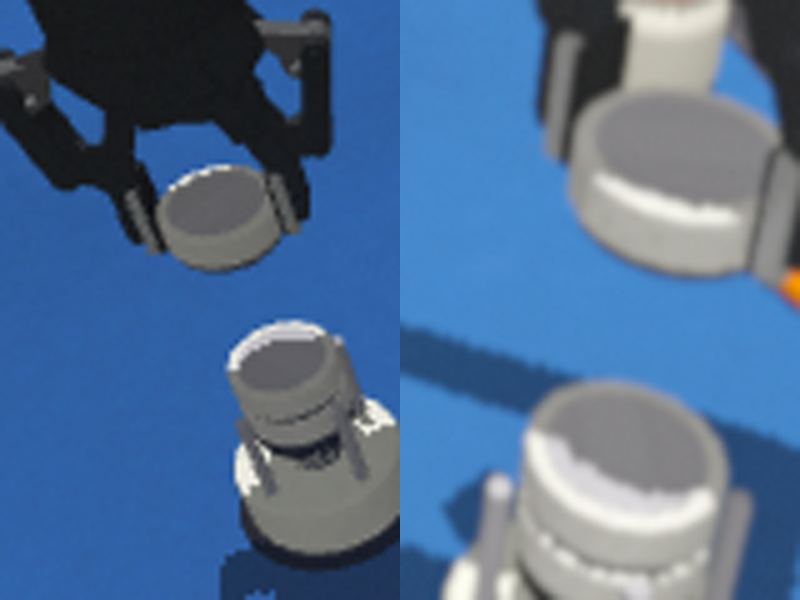

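View pics/d4w.png

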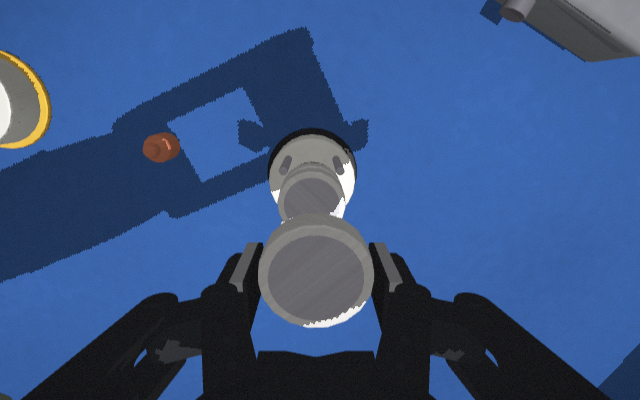

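One dish is held, level and clear. The next dish has risen and sits level in the posts (side crop (620,450)). Now I'll carry it to the balance, stopping 35 mm short so the pan stays visible.

```bash
python3 -m handwheel '[{"rotation":[0,0,0],"linear":[-0.01,-0.003,0],"gripper":0.2},{"rotation":[0,0,0],"linear":[-0.029,-0.008,0],"gripper":0.2},{"rotation":[0,0,0],"linear":[-0.058,-0.017,0],"gripper":0.2},{"rotation":[0,0,0],"linear":[-0.094,-0.027,0],"gripper":0.2},{"rotation":[0,0,0],"linear":[-0.132,-0.038,0],"gripper":0.2},{"rotation":[0,0,0],"linear":[-0.171,-0.05,0],"gripper":0.2},{"rotation":[0,0,0],"linear":[-0.209,-0.061,0],"gripper":0.2},{"rotation":[0,0,0],"linear":[-0.248,-0.072,0],"gripper":0.2},{"rotation":[0,0,0],"linear":[-0.286,-0.083,0],"gripper":0.2},{"rotation":[0,0,0],"linear":[-0.324,-0.094,0],"gripper":0.2},{"rotation":[0,0,0],"linear":[-0.363,-0.105,0],"gripper":0.2},{"rotation":[0,0,0],"linear":[-0.401,-0.117,0],"gripper":0.2},{"rotation":[0,0,0],"linear":[-0.44,-0.128,0],"gripper":0.2},{"rotation":[0,0,0],"linear":[-0.478,-0.139,0],"gripper":0.2},{"rotation":[0,0,0],"linear":[-0.516,-0.15,0],"gripper":0.2},{"rotation":[0,0,0],"linear":[-0.549,-0.159,0],"gripper":0.2},{"rotation":[0,0,0],"linear":[-0.574,-0.167,0],"gripper":0.2},{"rotation":[0,0,0],"linear":[-0.59,-0.172,0],"gripper":0.2},{"rotation":[0,0,0],"linear":[-0.599,-0.174,0],"gripper":0.2},{"rotation":[0,0,0],"linear":[-0.601,-0.1745,0],"gripper":0.2}]'
python3 -m handwheel '[{"rotation":[0,0,0],"linear":[0,0,0],"gripper":0.2},{"rotation":[0,0,0],"linear":[0,0,0],"gripper":0.2},{"rotation":[0,0,0],"linear":[0,0,0],"gripper":0.2}]'
python3 - <<'E'
from h import *
s=readout.sense();print(s["t"],s["q"],s["tcp_pos"],s["ee_rot"],s["force"],s["finger_gap"])
ims=[cams.capture(n) for n in("wrist","scene","side")]
def crop(i,x,y,w,h,s): return cv2.resize(i[y:y+h,x:x+w],(w*s,h*s),interpolation=cv2.INTER_CUBIC)
cv2.imwrite("pics/d5.png",np.hstack([crop(ims[1],370,110,120,150,3),crop(ims[2],220,60,120,150,3)]))
cv2.imwrite("pics/d5w.png",ims[0])
E
```

```text
t: 6.8
tcp_pos: [0.4339, 0.3057, 0.2028]
ee_rot: [0.858, -0.514, -0.001, 0.001]
force: [0.2, -0.7, -1.7]
finger_gap: 0.593
t: 7.05
tcp_pos: [0.4358, 0.3033, 0.2036]
ee_rot: [0.857, -0.515, 0.0, 0.0]
force: [1.2, 0.3, -1.2]
finger_gap: 0.597
7.05 [ 4.45138843e-01  1.52519133e-01  1.69462386e+00 -4.11107945e-04
  1.29503613e+00  1.52837290e+00] [0.43579995 0.30328337 0.20357624] [ 8.56905017e-01 -5.15474216e-01  3.29878726e-06  3.53681045e-04] [ 1.1583441   0.29691565 -1.22477042] 0.5967376422539481
```

View pics/d5.png

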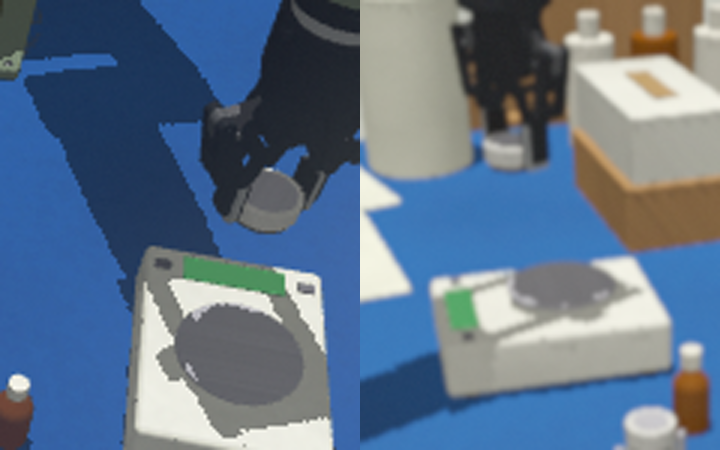

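View pics/d5w.png

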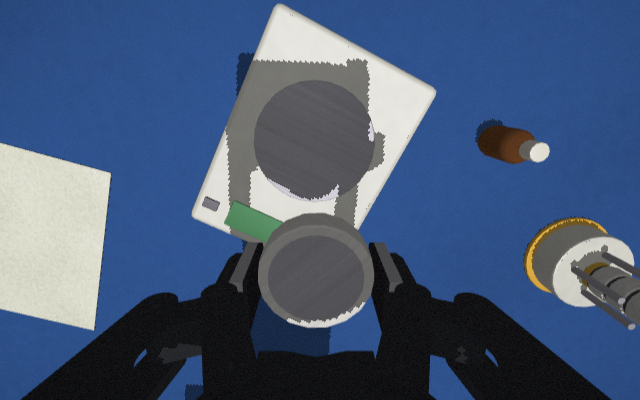

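```bash
python3 - <<'E'
import cv2
i=cv2.imread("pics/d5w.png")
cv2.imwrite("pics/d5z.png",cv2.resize(i[65:215,240:390],None,fx=4,fy=4,interpolation=cv2.INTER_CUBIC))
cv2.imwrite("pics/d5y.png",cv2.resize(i[200:335,240:390],None,fx=4,fy=4,interpolation=cv2.INTER_CUBIC))
E
```

```text
(no output)
```

View pics/d5z.png

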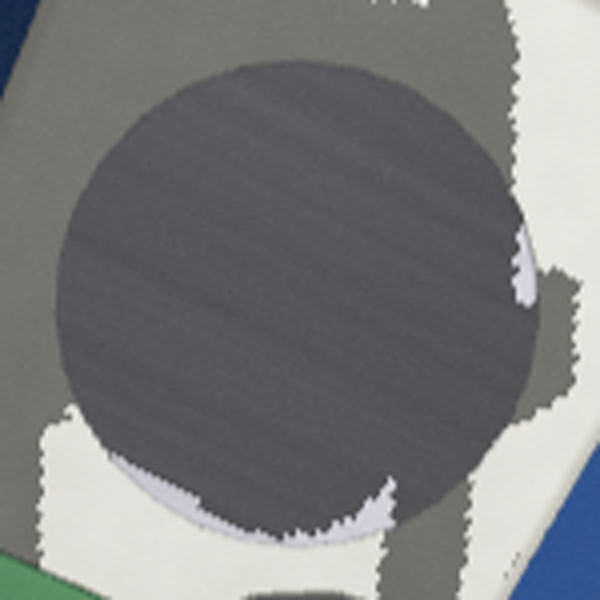

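View pics/d5y.png

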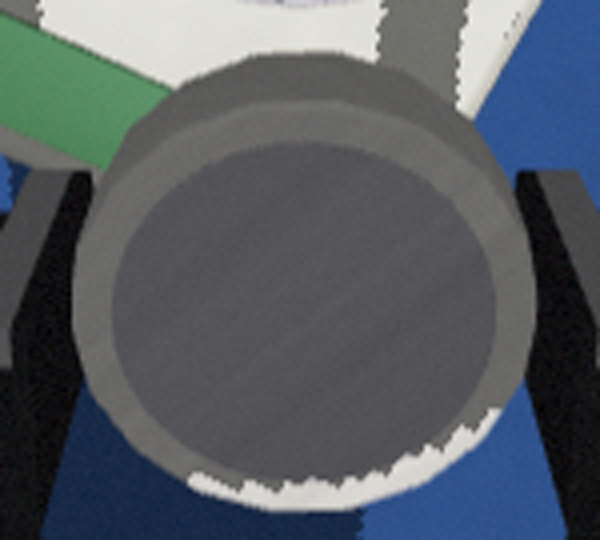

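```bash
python3 - <<'E'
from h import *
np.set_printoptions(precision=4,suppress=True)
from scipy.spatial.transform import Rotation as R
s=readout.sense();M=R.from_quat(s["ee_rot"]).as_matrix();p0=s["tcp_pos"]
w=cams.get_calibration("wrist");a=cams.get_calibration("scene")
print(p0); p=onz(w,314.5,140.8,.07);print("pan",p,"diam",np.linalg.norm(onz(w,254,140.8,.07)-onz(w,375,140.8,.07)),np.linalg.norm(onz(w,314.5,80,.07)-onz(w,314.5,201.7,.07)))
print("tri scene",tri(w,(314.5,140.8),a,(449.8,227.6)))
for zt in(-.009,-.006,-.003,0,.003):
    z=p0[2]-zt
    c=onz(w,316.25,276.4,z); print(zt,"dish top tool",M.T@(c-p0),"width",np.linalg.norm(onz(w,240+73/4,276,z)-onz(w,240+537/4,276,z)),"h",np.linalg.norm(onz(w,316,200+100/4,z)-onz(w,316,200+511/4,z)))
E
```

```text
[0.436  0.3036 0.2038]
pan [0.4727 0.3239 0.07  ] diam 0.09873579182715321 0.09897667416137271
tri scene (array([0.4724, 0.3236, 0.0687]), np.float64(0.0005422375630514834))
-0.009 dish top tool [ 0.0003 -0.0033 -0.009 ] width 0.04907624438211287 h 0.04949344047030545
-0.006 dish top tool [ 0.0003 -0.0015 -0.006 ] width 0.05031548546646721 h 0.05074321631621761
-0.003 dish top tool [ 0.0003  0.0004 -0.003 ] width 0.05155472655082153 h 0.05199299216212984
0 dish top tool [ 0.0003  0.0022 -0.    ] width 0.05279396763517585 h 0.053242768008041966
0.003 dish top tool [0.0003 0.004  0.003 ] width 0.05403320871953024 h 0.05449254385395415
```

Pan centre (314.5,140.8) gives (0.4726, 0.3238), and the scene camera agrees. The held dish is centred on the tool, with its bottom about 16 mm below the TCP. Next I'll move over and down to about 14 mm above the pan.

```bash
python3 -m handwheel '[{"rotation":[0,0,0],"linear":[0,-0.01,0],"gripper":0.2},{"rotation":[0,0,0],"linear":[-0.001,-0.025,0.005],"gripper":0.2},{"rotation":[0,0,0],"linear":[-0.001,-0.038,0.018],"gripper":0.2},{"rotation":[0,0,0],"linear":[-0.001,-0.0419,0.036],"gripper":0.2},{"rotation":[0,0,0],"linear":[-0.001,-0.0419,0.056],"gripper":0.2},{"rotation":[0,0,0],"linear":[-0.001,-0.0419,0.075],"gripper":0.2},{"rotation":[0,0,0],"linear":[-0.001,-0.0419,0.09],"gripper":0.2},{"rotation":[0,0,0],"linear":[-0.001,-0.0419,0.099],"gripper":0.2},{"rotation":[0,0,0],"linear":[-0.001,-0.0419,0.1035],"gripper":0.2},{"rotation":[0,0,0],"linear":[-0.001,-0.0419,0.1035],"gripper":0.2},{"rotation":[0,0,0],"linear":[-0.001,-0.0419,0.1035],"gripper":0.2}]'
python3 - <<'E'
from h import *
s=readout.sense();print(s["t"],s["tcp_pos"],s["ee_rot"],s["force"],s["finger_gap"])
ims=[cams.capture(n) for n in("wrist","scene","side")]
def crop(i,x,y,w,h,s): return cv2.resize(i[y:y+h,x:x+w],(w*s,h*s),interpolation=cv2.INTER_CUBIC)
cv2.imwrite("pics/d6.png",np.hstack([crop(ims[1],400,170,90,100,4),crop(ims[2],240,90,90,100,4)]))
cv2.imwrite("pics/d6w.png",ims[0])
E
```

```text
t: 8.12
tcp_pos: [0.4729, 0.3253, 0.1009]
ee_rot: [0.857, -0.515, 0.0, -0.001]
force: [0.6, 0.7, -1.6]
finger_gap: 0.593
8.1167 [0.47288133 0.32528883 0.1009321 ] [ 8.57266124e-01 -5.14873174e-01  3.37297245e-04 -5.40937393e-04] [ 0.58146167  0.71703405 -1.55289044] 0.5927704545415281
```

View pics/d6.png

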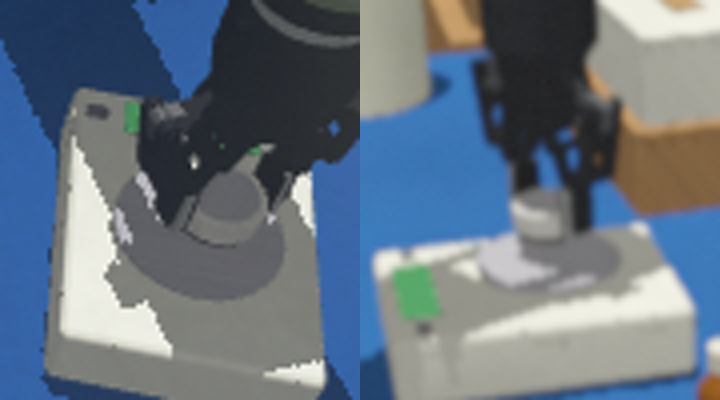

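View pics/d6w.png

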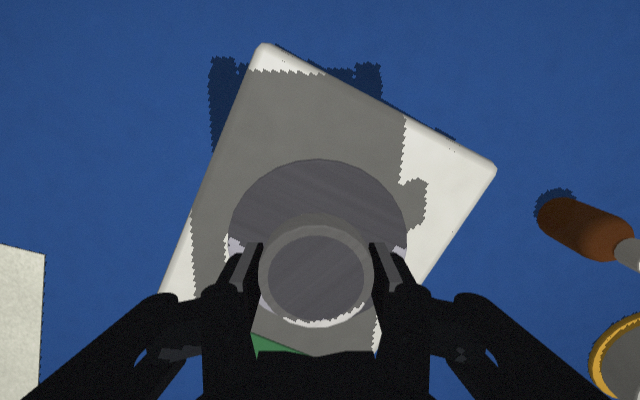

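```bash
python3 -m handwheel '[{"rotation":[0,0,0],"linear":[0.0012,0.001,0.003],"gripper":0.2},{"rotation":[0,0,0],"linear":[0.0012,0.001,0.006],"gripper":0.2},{"rotation":[0,0,0],"linear":[0.0012,0.001,0.009],"gripper":0.2},{"rotation":[0,0,0],"linear":[0.0012,0.001,0.011],"gripper":0.2},{"rotation":[0,0,0],"linear":[0.0012,0.001,0.012],"gripper":0.2},{"rotation":[0,0,0],"linear":[0.0012,0.001,0.0125],"gripper":0.2},{"rotation":[0,0,0],"linear":[0.0012,0.001,0.0125],"gripper":0.2},{"rotation":[0,0,0],"linear":[0.0012,0.001,0.0125],"gripper":0.2}]'
python3 - <<'E'
from h import *
s=readout.sense();print(s["t"],s["tcp_pos"],s["ee_rot"],s["force"],s["finger_gap"])
ims=[cams.capture(n) for n in("wrist","scene","side")]
def crop(i,x,y,w,h,s): return cv2.resize(i[y:y+h,x:x+w],(w*s,h*s),interpolation=cv2.INTER_CUBIC)
cv2.imwrite("pics/d7.png",np.hstack([crop(ims[1],420,190,60,70,6),crop(ims[2],255,115,60,70,6)]))
cv2.imwrite("pics/d7w.png",ims[0])
E
```

```text
t: 8.93
tcp_pos: [0.4719, 0.3235, 0.0878]
ee_rot: [0.857, -0.515, 0.0, -0.0]
force: [-0.1, -0.0, -0.3]
finger_gap: 0.595
8.9333 [0.4718638  0.32352454 0.08778593] [ 8.57310304e-01 -5.14800001e-01  2.12238135e-05 -3.97023756e-05] [-0.05428146 -0.03186687 -0.33325588] 0.5950105736724863
```

View pics/d7.png

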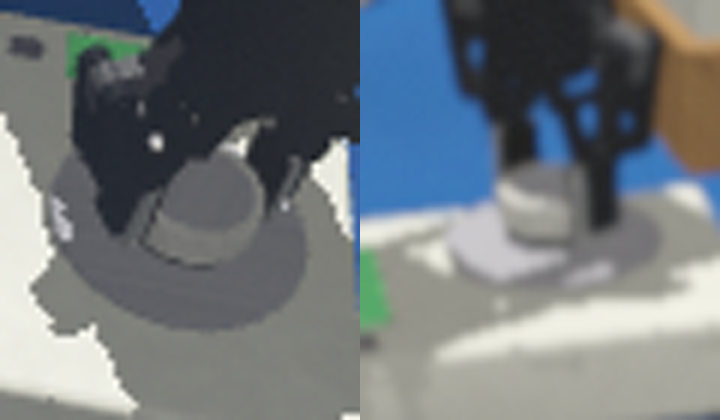

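View pics/d7w.png

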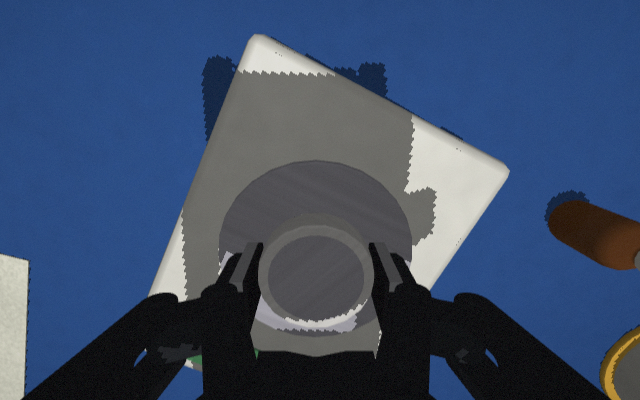

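```bash
python3 -m handwheel '[{"rotation":[0,0,0],"linear":[0,0,0.0005],"gripper":0.2},{"rotation":[0,0,0],"linear":[0,0,0.0005],"gripper":0.2},{"rotation":[0,0,0],"linear":[0,0,0.0005],"gripper":0.2}]'
python3 -m handwheel '[{"rotation":[0,0,0],"linear":[0,0,0.0005],"gripper":0.2},{"rotation":[0,0,0],"linear":[0,0,0.0005],"gripper":0.2},{"rotation":[0,0,0],"linear":[0,0,0.0005],"gripper":0.2}]'
python3 -m handwheel '[{"rotation":[0,0,0],"linear":[0,0,0.0005],"gripper":0.2},{"rotation":[0,0,0],"linear":[0,0,0.0005],"gripper":0.2},{"rotation":[0,0,0],"linear":[0,0,0.0005],"gripper":0.2}]'
```

```text
t: 9.33
tcp_pos: [0.4718, 0.3235, 0.0873]
ee_rot: [0.857, -0.515, 0.0, -0.0]
force: [-0.4, -1.0, -1.2]
finger_gap: 0.593
t: 9.58
tcp_pos: [0.4717, 0.3235, 0.0867]
ee_rot: [0.857, -0.515, -0.0, 0.0]
force: [-0.1, -0.7, -1.4]
finger_gap: 0.595
t: 9.83
tcp_pos: [0.4717, 0.3235, 0.0862]
ee_rot: [0.857, -0.515, -0.0, 0.0]
force: [-0.5, 0.2, 0.1]
finger_gap: 0.596
```

```bash
python3 -m handwheel '[{"rotation":[0,0,0],"linear":[0,0,0],"gripper":0.2},{"rotation":[0,0,0],"linear":[0,0,0],"gripper":0.2}]'
python3 -m handwheel '[{"rotation":[0,0,0],"linear":[0,0,0.0005],"gripper":0.2},{"rotation":[0,0,0],"linear":[0,0,0.0005],"gripper":0.2},{"rotation":[0,0,0],"linear":[0,0,0.0005],"gripper":0.2}]'
```

```text
t: 10.0
tcp_pos: [0.4718, 0.3235, 0.0863]
ee_rot: [0.857, -0.515, 0.0, -0.0]
force: [-0.7, -0.6, -0.9]
finger_gap: 0.591
t: 10.25
tcp_pos: [0.4718, 0.3235, 0.0857]
ee_rot: [0.857, -0.515, -0.0, 0.0]
force: [-0.5, 0.4, -1.1]
finger_gap: 0.592
```

```bash
python3 -m handwheel '[{"rotation":[0,0,0],"linear":[0,0,0.0005],"gripper":0.2},{"rotation":[0,0,0],"linear":[0,0,0.0005],"gripper":0.2},{"rotation":[0,0,0],"linear":[0,0,0.0005],"gripper":0.2}]'
python3 -c "
from cell import readout;print(readout.sense()['force'])"
```

```text
t: 10.5
tcp_pos: [0.4718, 0.3235, 0.0852]
ee_rot: [0.857, -0.515, -0.0, 0.0]
force: [0.3, 0.2, -1.6]
finger_gap: 0.595
[ 0.25175028  0.17159981 -1.62952986]
```

```bash
python3 -m handwheel '[{"rotation":[0,0,0],"linear":[0,0,0.0004],"gripper":0.2},{"rotation":[0,0,0],"linear":[0,0,0.0004],"gripper":0.2},{"rotation":[0,0,0],"linear":[0,0,0.0004],"gripper":0.2}]'
```

```text
t: 10.75
tcp_pos: [0.4718, 0.3235, 0.0849]
ee_rot: [0.857, -0.515, -0.0, 0.0]
force: [-0.2, 0.6, -0.9]
finger_gap: 0.595
```

```bash
python3 -m handwheel '[{"rotation":[0,0,0],"linear":[0,0,0.0004],"gripper":0.2},{"rotation":[0,0,0],"linear":[0,0,0.0004],"gripper":0.2},{"rotation":[0,0,0],"linear":[0,0,0.0004],"gripper":0.2}]'
python3 -c "
from h import *
ims=[cams.capture(n) for n in('scene','side')]
def crop(i,x,y,w,h,s): return cv2.resize(i[y:y+h,x:x+w],(w*s,h*s),interpolation=cv2.INTER_CUBIC)
cv2.imwrite('pics/d8.png',np.hstack([crop(ims[0],430,205,40,40,10),crop(ims[1],265,130,40,40,10)]))"
```

```text
t: 11.0
tcp_pos: [0.4718, 0.3235, 0.0844]
ee_rot: [0.857, -0.515, -0.0, 0.0]
force: [0.7, 0.6, -0.6]
finger_gap: 0.593
```

View pics/d8.png

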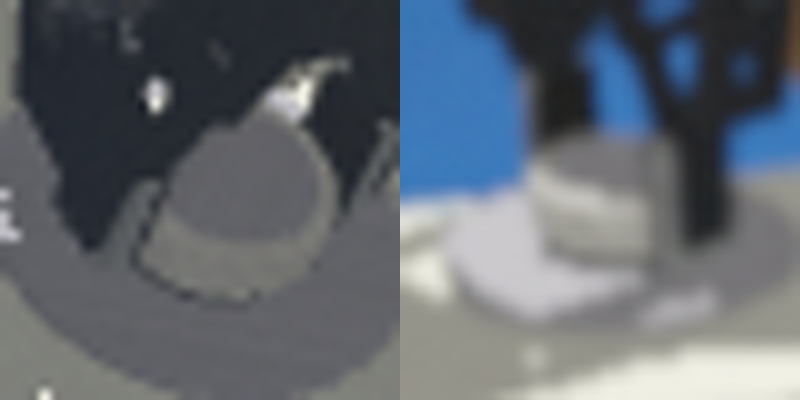

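The dish is centred over the pan and very close to touching. The dark foot shows as a thin line at (200,300). I'll keep stepping down.

```bash
python3 -m handwheel '[{"rotation":[0,0,0],"linear":[0,0,0.0004],"gripper":0.2},{"rotation":[0,0,0],"linear":[0,0,0.0004],"gripper":0.2},{"rotation":[0,0,0],"linear":[0,0,0.0004],"gripper":0.2}]'
```

```text
t: 11.35
tcp_pos: [0.4718, 0.3235, 0.084]
ee_rot: [0.857, -0.515, -0.0, 0.0]
force: [-0.1, -0.7, -1.0]
finger_gap: 0.593
```

```bash
python3 -m handwheel '[{"rotation":[0,0,0],"linear":[0,0,0.0004],"gripper":0.2},{"rotation":[0,0,0],"linear":[0,0,0.0004],"gripper":0.2},{"rotation":[0,0,0],"linear":[0,0,0.0004],"gripper":0.2}]'
```

```text
t: 11.6
tcp_pos: [0.4718, 0.3235, 0.0836]
ee_rot: [0.857, -0.515, -0.0, 0.0]
force: [0.5, -0.8, 0.1]
finger_gap: 0.595
```

```bash
python3 -m handwheel '[{"rotation":[0,0,0],"linear":[0,0,0.0003],"gripper":0.2},{"rotation":[0,0,0],"linear":[0,0,0.0003],"gripper":0.2},{"rotation":[0,0,0],"linear":[0,0,0.0003],"gripper":0.2}]'
```

```text
t: 11.85
tcp_pos: [0.4718, 0.3235, 0.0833]
ee_rot: [0.857, -0.515, -0.0, 0.0]
force: [-0.3, -0.2, -0.6]
finger_gap: 0.593
```

```bash
python3 -m handwheel '[{"rotation":[0,0,0],"linear":[0,0,0.0004],"gripper":0.2},{"rotation":[0,0,0],"linear":[0,0,0.0004],"gripper":0.2},{"rotation":[0,0,0],"linear":[0,0,0.0004],"gripper":0.2}]'
```

```text
t: 12.1
tcp_pos: [0.4718, 0.3235, 0.0832]
ee_rot: [0.857, -0.515, 0.0, -0.0]
force: [-0.7, -0.9, 0.3]
finger_gap: 0.594
```

```bash
python3 -m handwheel '[{"rotation":[0,0,0],"linear":[0,0,0.0004],"gripper":0.2},{"rotation":[0,0,0],"linear":[0,0,0.0004],"gripper":0.2},{"rotation":[0,0,0],"linear":[0,0,0.0004],"gripper":0.2}]'
```

```text
t: 12.35
tcp_pos: [0.4719, 0.3235, 0.0832]
ee_rot: [0.857, -0.515, 0.0, -0.0]
force: [-2.7, -1.7, 5.4]
finger_gap: 0.592
```

Contact: the arm stopped at z 0.0832 with 5.4 N up. I'll lower the grip force and open slowly.

```bash
python3 -m handwheel '[{"rotation":[0,0,0],"linear":[0,0,-0.0002],"gripper":0.0},{"rotation":[0,0,0],"linear":[0,0,-0.0002],"gripper":-0.15},{"rotation":[0,0,0],"linear":[0,0,-0.0002],"gripper":-0.18},{"rotation":[0,0,0],"linear":[0,0,-0.0002],"gripper":-0.2},{"rotation":[0,0,0],"linear":[0,0,-0.0002],"gripper":-0.22},{"rotation":[0,0,0],"linear":[0,0,-0.0002],"gripper":-0.25},{"rotation":[0,0,0],"linear":[0,0,-0.0002],"gripper":-0.3},{"rotation":[0,0,0],"linear":[0,0,-0.0002],"gripper":-0.4},{"rotation":[0,0,0],"linear":[0,0,-0.0002],"gripper":-0.5},{"rotation":[0,0,0],"linear":[0,0,-0.0002],"gripper":-0.5},{"rotation":[0,0,0],"linear":[0,0,-0.0002],"gripper":-0.5}]' 20
python3 - <<'E'
from h import *
ims=[cams.capture(n) for n in("wrist","scene","side")]
def crop(i,x,y,w,h,s): return cv2.resize(i[y:y+h,x:x+w],(w*s,h*s),interpolation=cv2.INTER_CUBIC)
cv2.imwrite("pics/d9.png",np.hstack([crop(ims[1],430,205,40,40,8),crop(ims[2],265,130,40,40,8)]))
cv2.imwrite("pics/d9w.png",ims[0])
E
```

```text
t: 13.27
tcp_pos: [0.4718, 0.3235, 0.0827]
ee_rot: [0.857, -0.515, -0.0, 0.0]
force: [-0.8, 0.1, 0.1]
finger_gap: 0.748
```

View pics/d9.png

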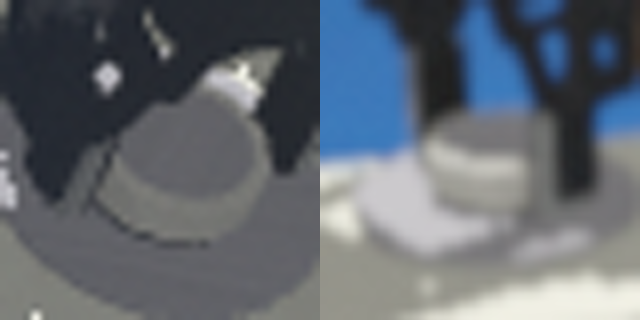

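View pics/d9w.png

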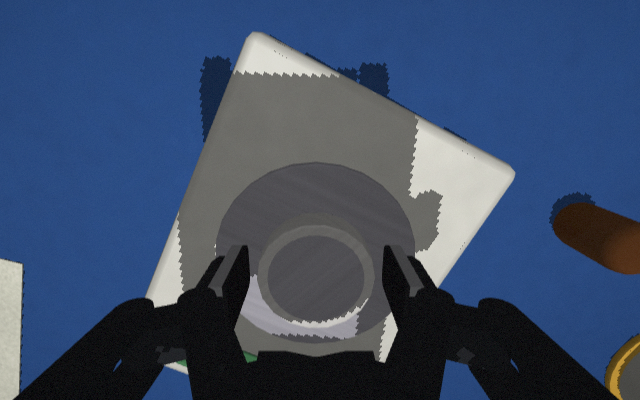

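The dish is standing on the pan, free between the open pads (wrist (316,278)). I'll retreat straight up.

```bash
python3 -m handwheel '[{"rotation":[0,0,0],"linear":[0,0,-0.004],"gripper":-0.5},{"rotation":[0,0,0],"linear":[0,0,-0.012],"gripper":-0.5},{"rotation":[0,0,0],"linear":[0,0,-0.025],"gripper":-0.5},{"rotation":[0,0,0],"linear":[0,0,-0.045],"gripper":-0.6},{"rotation":[0,0,0],"linear":[0,0,-0.07],"gripper":-0.8},{"rotation":[0,0,0],"linear":[0,0,-0.1],"gripper":-1},{"rotation":[0,0,0],"linear":[0,0.02,-0.13],"gripper":-1},{"rotation":[0,0,0],"linear":[0,0.04,-0.15],"gripper":-1},{"rotation":[0,0,0],"linear":[0,0.05,-0.15],"gripper":-1},{"rotation":[0,0,0],"linear":[0,0.05,-0.15],"gripper":-1},{"rotation":[0,0,0],"linear":[0,0.05,-0.15],"gripper":-1}]'
python3 - <<'E'
from h import *
ims=[cams.capture(n) for n in("wrist","scene","side")]
def crop(i,x,y,w,h,s): return cv2.resize(i[y:y+h,x:x+w],(w*s,h*s),interpolation=cv2.INTER_CUBIC)
cv2.imwrite("pics/e1.png",np.vstack([np.hstack([crop(ims[1],405,185,80,60,5),crop(ims[2],240,120,80,60,5)]),np.hstack([crop(ims[1],150,170,80,60,5),crop(ims[2],385,290,80,60,5)])]))
cv2.imwrite("pics/e1w.png",ims[0]);cv2.imwrite("pics/e1wz.png",crop(ims[0],230,60,170,150,4)); print(readout.sense()["tcp_pos"])
np.save("cal.npy",cams.get_calibration("wrist")["T"])
E
```

```text
t: 14.33
tcp_pos: [0.4274, 0.2999, 0.2331]
ee_rot: [0.857, -0.515, 0.0, -0.0]
force: [0.4, 0.3, -0.3]
finger_gap: 1.0
[0.42748774 0.29987233 0.2314524 ]
```

View pics/e1.png

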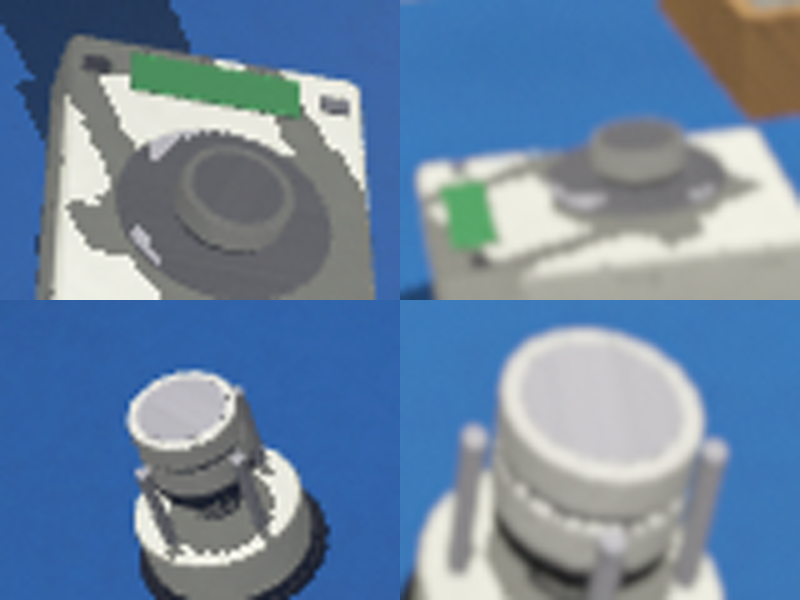

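View pics/e1wz.png

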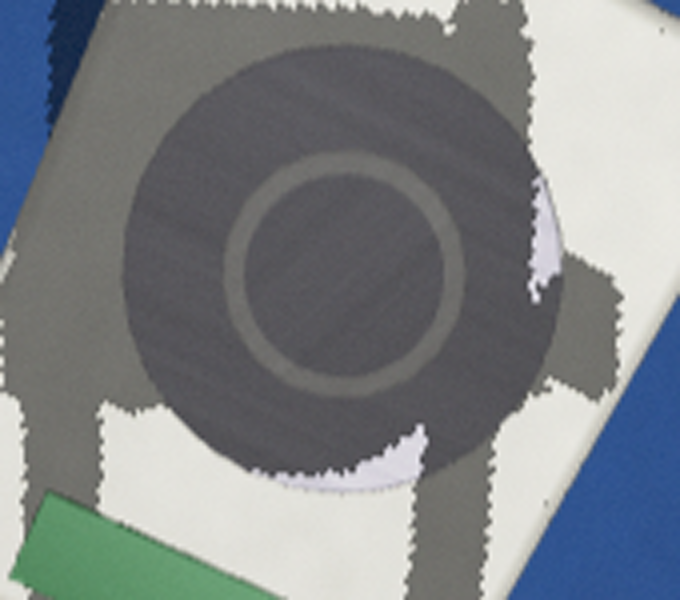

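```bash
python3 - <<'E'
from h import *
np.set_printoptions(precision=4,suppress=True)
w=cams.get_calibration("wrist");a=cams.get_calibration("scene");b=cams.get_calibration("side")
w["T"]=np.load("cal.npy")
d=onz(w,230+344/4,60+274/4,.09);p=onz(w,230+343/4,60+268/4,.07);print(d,p,d-p)
# next dish: rim ellipse extents in crops
A=(150+183/5,170+(412-300)/5);B=(385+200/5,290+(408-300)/5)
print("next top",tri(a,A,b,B),onz(a,*A,.108),onz(b,*B,.108))
s=readout.sense();print(s["t"],s["force"])
E
```

```text
[0.4726 0.3234 0.09  ] [0.472  0.3233 0.07  ] [0.0006 0.0001 0.02  ]
next top (array([ 0.5632, -0.3079,  0.1059]), np.float64(0.0005013454843884827)) [ 0.5646 -0.3063  0.108 ] [ 0.5622 -0.3098  0.108 ]
14.4833 [-0.8709 -0.4656 -1.0155]
```

```bash
python3 -c "
from cell import ticket;print(ticket.hand_in())"
```

```text
the job is handed in; nothing more can be done
None
```

I took the top wide dish off its dispenser, lowered it onto the balance pan, released it and drew the gripper clear. I handed the job in at about 14.5 s; no verdict was reported.

- **Placing:** in the last wrist picture the dish lies flat, about 0.6 mm from the pan centre. I stepped it down by about 0.4 mm at a time until the pan pushed back with 5.4 N, then eased off slightly and opened the pads slowly.
- **Next dish:** it rose into place and looks level between the posts, with its centre within about 1 mm of the dispenser axis. Its top measures about 106 mm above the table; the removed one measured 108 mm. The lift is softer than a fixed support, so this is inside the stated ±6 mm.
- **What disagreed:**
  - I had expected contact at TCP z ≈ 0.086 but felt it at 0.083, so my height estimate for the held dish was about 3 mm off. The dish was still held until it touched the pan.
  - The side camera placed the pan about 10 mm off in y, so I used the wrist and scene views, which agreed with each other.

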